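# Prise a split retaining ring out of its groove with a hook pick

## Robot

A 6-joint arm with a two-finger parallel gripper is mounted at the origin on a cart in front of the work surface, level with it; the furniture and walls round the work are solid. World frame = base frame: x ahead of the robot, y to its left, z up, the work surface at z = 0. Lengths are in m, angles in rad, forces in N, time in s.
With the tool pointing down it reaches from about 0.35 to 0.975 m from the base axis. Payload 4.9 kg.
Tool frame: the origin (TCP) lies on the front face of the gripper's body, between the roots of the fingers; the fingertips stand ctrl.tip_extent ahead of it and the grasp point (between the pads) lies 54 mm ahead of it (ctrl.tip_extent is the distance from the TCP to the fingertips, in m); z points along the fingers, y is the line along which they close (so a half turn about z gives the same grasp; the last joint's range is limited). The gripper opens to 85 mm and grips with 20 to 120 N. Pads are 22 mm wide; open, the fingers measure 114 mm over their backs; the gripper's body (76 mm by 85 mm) begins 54 mm behind the grasp point. The pads swing forward as they close: fully open they stand 13 mm farther back than shut.
Start: joints at [-1.268, 0.053, 1.613, -0, 1.476, -0.119], TCP at [0.256, -0.57, 0.304] pointing down, gripper open.
Joint ranges: [-3.01, 3.01], [-1.01, 2.22], [0.06, 2.58], [-1.02, 4.17], [0.09, 2.62], [-3.14, 3.14]. Speed limits (rad/s): [2.57, 2.57, 3.14, 3.14, 3.14, 3.14].

## Interface

Orientations are given as a rotation vector (axis times angle).
In Python, from station import ctrl gives the robot as it stands.
- The arm moves only by the tool apply_moves, never from a script. Its argument "rows" is one flat list of numbers, 6 for each row, row after row: the shift along the tool's x, y, z normalised to -1 to 1, where 1 is 0.6 m, then the turn, a rotation vector about the tool's x, y, z normalised to -1 to 1, where 1 is 90 degrees. A call has 1 to 20 rows; each row is the pose to reach, as a shift and turn from the pose commanded when the call began, along the tool's axes at that moment; what a row does not reach only later rows make up. A row lasts 1/10 s, in which the tool goes at most 50 mm and 8.59 degrees, less where a joint would pass 70% of its speed; a pose out of reach is approached as far as the arm can. A call with a number of a shift or a turn outside -1 to 1 is refused whole. A call with a gripper value outside its range is refused whole. "grip" is the opening, from 0 (shut) to 1 (fully open), set as the call begins (left out, the last holds). The fingers move at their own pace and stop on an object; "grip_force" is the grip in N (left out, the last holds). Time passes only in rows, so rows that repeat a pose let the fingers close. It gives the time, the measured TCP pose, the force, the opening and the grip force at its end, in the units of the state.
- ctrl.get_obs(): the state, without advancing time (a new reading comes with each control period).
- ctrl.get_image(name): name is "scene" or "top" or "wrist"; returns (picture, depth): 400x640x3 uint8, blue, green, red; 400x640 float32, m along the optical axis (not along the pixel's ray), 0 where there is no reading.
- ctrl.camera_model(name): a dict with "mtx" (3x3 intrinsics, pixels), "R" (3x3) and "t" (3): a world point X has camera coordinates R X + t; the wrist camera has in their place "tool_from_camera" (4x4, takes a point from camera to tool coordinates, whose origin is the TCP and whose axes are the flange's). Camera axes: x right, y down, z forward; pixel columns grow to the right and rows downward; lengths in m; the calibration is good to about 2 mm. The wrist camera is an equidistant fisheye: a pixel r from the principal point sees the ray r / f radians off the axis. A picture is of the moment at which its call begins: read the wrist's pose just before it. camera_model takes no time and is no camera call.
- ctrl.finish_job(): hands the job in; it is judged then, once.
The state is a dict: "t": time; "q": joint angles; "dq": joint speeds; "effort": joint torques, N m; "tool_pos": TCP position; "tool_rot": TCP orientation; "contact_force": force on the tool from outside, world axes, zero at the start; "wrist_torque": the same for the moment, N m; "opening": finger opening in m; "grip_force": force on a finger pad.
Only numpy, scipy, OpenCV 4.12 (cv2) and the standard library are available. Lean on these libraries where they do the work, as an engineer would, in place of code of your own. Each camera call takes 0.05 s, during which the arm holds its last target. There are 200 camera calls.

## Task

Take the hook pick out of its wooden stand and work its bent tip in under the free end of the split retaining ring in the bearing housing. Gently lift that end until it has snapped up past the spring plunger and stays up out of its groove, the rest of the ring staying in the housing; then put the pick back upright in its stand. Touch the ring only with the pick, feel your way without forcing anything, and leave the other things on the bench alone.

Things in the scene. Friction and masses are not known exactly. Their poses are not given: they have to be found in the camera images.
- bearing: fixed round steel bearing housing of a hat-block turntable: flange 108 mm across, 10 mm thick, four bolt heads on it; boss 85 mm across, its rim 38 mm above the bench; bore 68 mm across. Origin on its axis at the bench surface, z up; the ring's free end is at the -x side of the bore. From -5 to +45 deg about z (0 = +x) a lip overhangs the ring's edge and keeps that side in.
- bore_floor (a point): centre of the bore's flat floor, a sprung cap (gives 1 mm for 12 N) with a nut 12 mm across, 3 mm high; 24 mm above the bench. Housing's axes. A ledge along the wall, 6 mm above the floor, carries the ring, but not in the gap nor for 45 deg from the free end: there the 6 mm space under the ring is open for a pick. A pin 5 mm thick at 126 deg, 29 mm from the axis, stops the ring turning.
- plunger_ball (a point): centre, as built, of the 7 mm steel ball of a spring plunger in the bore's wall, 20 deg past the ring's free end; housing's axes. It juts about 1.5 mm over the ring's outer edge and holds that end down. Lifting the end takes roughly 5 to 15 N, at first most; about 7 mm up the ring snaps past the ball, which springs back under it: the end then rests about 9 mm above its seat.
- ring_end (a point): loose flat steel split ring in the bore, outer diameter 67 mm, inner 50, 4 mm thick. This point: middle of the lower edge of its free end face, 29 mm from the ring's axis at its -x side, 30 mm above the bench at the start. Ring's axes: z its upward normal; from this end the ring runs to -y, the open gap (30 mm wide) is on the +y side. Axes about as the housing's.
- pick_grip (a point): hook pick, about 90 g: centre of its wooden handle, 17 x 17 mm, 56 mm long, upright along z. Below it a steel collar 36 mm across (from 28 to 32 mm below this point, hub to 38 mm), then a round shank 5 mm thick on the handle's axis, its lower end bent square into a flat hook pointing to -y. The shank's length is adjustable and not measured
- stand_seat (a point): fixed wooden stand 85 mm high, 52 x 62 mm: point on its top where the shank's axis belongs; the pick hangs with its collar lying on the top, handle centre then 32 mm above this point. The slot (77 mm deep) reaches from this point 6.5 mm to either side in x, 7 mm to +y and 16 mm to -y; the hook points to -y in it
- ring: the same split ring; origin on its axis at its underside, z its upward normal
- pick: the same pick, same point. The hook is 5 mm wide and 3.2 mm thick and reaches 11.5 mm from the shank's axis to -y (9 mm beyond the shank's side). The shank slides in the handle and is clamped fast at a different length each time: the hook's underside lies anywhere from 82 to 102 mm below this point, to be found by touch or sight
- clamp: black and white clip clamp lying on the bench, 22x83x28 mm, bystander
- spool: upright white thread spool, 33 mm diameter, 58 mm high, bystander
- brush: wooden brush, 41x130x36 mm, bystander
- tin: round blue tin, 62 mm diameter, 27 mm high, bystander
- sewing_thimble: white sewing thimble standing on the bench, 20 mm diameter, 24 mm high, bystander

How it is judged:
On the way, in this order (a step that is already met when the one before it is completed fails the run):
1. the pick is drawn up out of its stand (z of pick_grip in the frame of stand_seat above 0.105 m), for 0.1 s.
2. the pick lifts the ring's free end out: it bears on the ring while the end is more than 2 mm up (z of ring_end in the frame of bearing above 0.032 m and contact force between pick and ring above 0.05 N), for 0.03 s.
At the end, for the whole second after the job is handed in: the ring's free end stays 7 to 16 mm above its seat with the ring within 6 mm of the housing's axis and at rest, and the pick stands upright (within 7 deg) and still in its stand, collar down on the top (within 4 mm) and within 10 mm of its place (z of ring_end in the frame of bearing between 0.037 and 0.046 m and horizontal distance between ring and bearing below 0.006 m and linear speed of each of ring, pick below 0.02 m/s and horizontal distance between pick_grip and stand_seat below 0.01 m and z of pick_grip in the frame of stand_seat below 0.036 m and angle between pick's own z axis and vertical below 0.12 rad); the robot touches nothing.
It fails at once if the pick presses on the housing with more than 18 N (contact force between pick and bearing above 18 N).
It fails at once if the pick forces the ring with more than 22 N (contact force between pick and ring above 22 N).
It fails at once if the robot itself touches the ring (contact force between any of the fingers, the arm and ring above 0.5 N).
It fails at once if the ring's end is wrenched up more than 25 mm (z of ring_end in the frame of bearing above 0.055 m).
It fails at once if another thing on the bench is moved by more than 20 mm (distance of any of clamp, spool, brush, tin, sewing_thimble from where it was at the start of the episode above 0.02 m).
It also fails if it takes over 48 s, if anything falls off the work surface, if the arm or the gripper's body presses on something with over 40 N, if the wrist force passes 120 N, or if a joint passes its speed limit or range.

## Working session

There is one attempt and no reset: what is moved stays moved. The work goes in short steps, Python scripts to look and compute and a tool call to move; the robot and the scene stay as the last step left them, time stands still between calls to the robot, and variables do not carry over. Pictures are saved under pics/ and viewed, at most 10 in all, crops included, and the job is handed in when it is done.

Besides the shell and the picture viewer there is one more tool, called after "Emit:" in YAML: its name, and indented under it one key for each argument. apply_moves: Moves the arm, as the interface text tells. Its arguments: {"type":"object","properties":{"rows":{"type":"array","items":{"type":"number"}},"grip":{"type":"number"},"grip_force":{"type":"number"}},"required":["rows"]}

```bash
mkdir -p pics; ls; python3 - <<'E'
from station import ctrl
import cv2,numpy as np
o=ctrl.get_obs();print({k:np.round(v,4) for k,v in o.items()},ctrl.tip_extent)
for n in("scene","top","wrist"):
    im,d=ctrl.get_image(n);cv2.imwrite(f"pics/{n}0.png",im);np.save(f"pics/{n}0.npy",d)
    m=ctrl.camera_model(n);print(n,{k:np.round(v,4).tolist() for k,v in m.items()})
a=cv2.imread("pics/scene0.png");b=cv2.imread("pics/top0.png")
E
```

```text
pics
{'t': np.float64(0.0), 'q': array([-1.268 ,  0.0534,  1.6143,  0.    ,  1.476 , -0.119 ]), 'dq': array([ 0.0001, -0.0003, -0.0009,  0.0003, -0.0013, -0.0006]), 'effort': array([ 6.00000e-04, -3.93682e+01, -3.70172e+01, -1.00000e-04,
        7.20000e-03, -0.00000e+00]), 'tool_pos': array([ 0.2557, -0.5698,  0.3026]), 'tool_rot': array([-3.0699e+00, -6.5730e-01,  3.0000e-04]), 'contact_force': array([-0.1026, -0.2247,  0.1733]), 'wrist_torque': array([-0.0182, -0.0271,  0.0046]), 'grip_force': np.float64(0.0), 'opening': np.float64(0.0854)} 0.0726
scene {'mtx': [[500.0156, 0.0, 321.8853], [0.0, 500.0156, 200.2378], [0.0, 0.0, 1.0]], 'R': [[0.8389, -0.5442, 0.0104], [-0.4216, -0.6616, -0.6201], [0.3443, 0.5158, -0.7845]], 't': [-0.405, 0.3496, 0.7677]}
top {'mtx': [[413.073, 0.0, 328.7583], [0.0, 413.073, 201.5019], [0.0, 0.0, 1.0]], 'R': [[-0.0117, -0.9999, -0.0008], [-0.9697, 0.0116, -0.2439], [0.2439, -0.0021, -0.9698]], 't': [0.1074, 0.5673, 0.7964]}
wrist {'mtx': [[309.7069, 0.0, 317.2092], [0.0, 309.7069, 201.7924], [0.0, 0.0, 1.0]], 'tool_from_camera': [[-0.0, -0.9587, -0.2843, 0.0732], [1.0, -0.0002, 0.0005, 0.0011], [-0.0005, -0.2843, 0.9587, -0.0698], [0.0, 0.0, 0.0, 1.0]]}
```

View pics/top0.png

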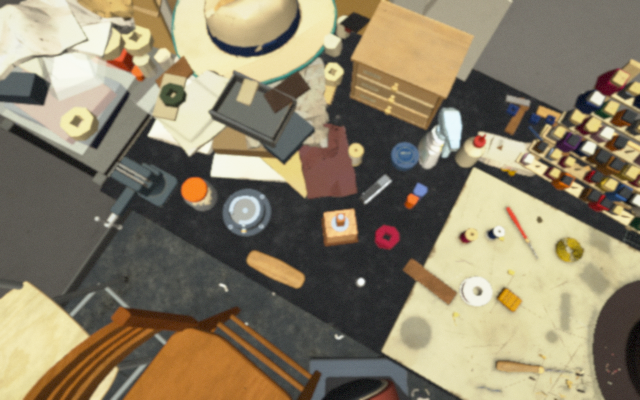

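View pics/scene0.png

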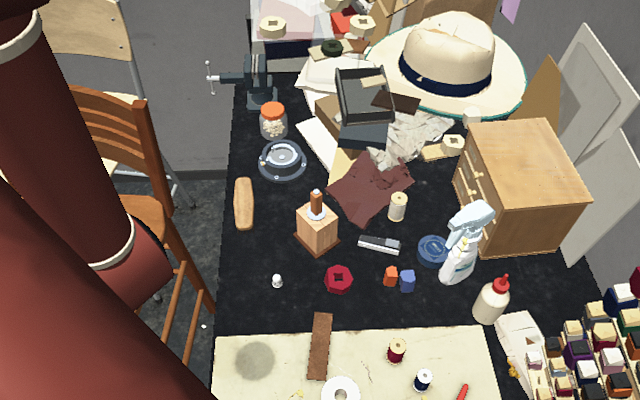

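The top view shows the bearing at about (247,212), the stand and pick at (340,225), the brush at (275,268), the thimble at (361,282), the clamp at (376,189) and the spool at (356,153). In the scene view the bearing is at (283,158) and the pick at (316,205). Next I'll measure and zoom.

```bash
cat > h.py <<'E'
import numpy as np,cv2
from station import ctrl
from scipy.spatial.transform import Rotation as Ro
def ray(n,uv,pose=None):
    m=ctrl.camera_model(n);K=m["mtx"];p=np.array([(uv[0]-K[0,2])/K[0,0],(uv[1]-K[1,2])/K[1,1]])
    if n!="wrist":
        R=np.array(m["R"]);return -R.T@m["t"],R.T@np.r_[p,1]
    r=np.hypot(*p);d=np.r_[p/max(r,1e-9)*np.sin(r),np.cos(r)]
    T=m["tool_from_camera"];A=Ro.from_rotvec(pose["tool_rot"]).as_matrix()
    return A@T[:3,3]+pose["tool_pos"],A@T[:3,:3]@d
def onz(n,uv,z,pose=None):
    c,d=ray(n,uv,pose);return c+d*(z-c[2])/d[2]
def cloud(n,d):
    m=ctrl.camera_model(n);K=m["mtx"];v,u=np.mgrid[:400,:640]
    P=np.stack([(u-K[0,2])/K[0,0]*d,(v-K[1,2])/K[1,1]*d,d],-1)
    return (P-m["t"])@np.array(m["R"])
E
python3 - <<'E'
from h import *
t=cv2.imread("pics/top0.png");s=cv2.imread("pics/scene0.png")
c=[cv2.resize(t[180:245,210:290],(400,300),interpolation=2),cv2.resize(t[195:255,310:390],(400,300),interpolation=2),
cv2.resize(s[135:187,248:318],(400,300),interpolation=2),cv2.resize(s[180:260,280:360],(400,300),interpolation=2)]
cv2.imwrite("pics/z1.png",np.vstack([np.hstack(c[:2]),np.hstack(c[2:])]))
Pt=cloud("top",np.load("pics/top0.npy"));Ps=cloud("scene",np.load("pics/scene0.npy"))
for n,P,L in(("top",Pt,[(247,212),(340,217),(340,235),(228,200),(265,225)]),("scene",Ps,[(283,158),(316,195),(316,208)])):
    for u,v in L: print(n,u,v,P[v,u].round(3))
def reg(P,lo,hi,x,y):
    m=(P[...,2]>lo)&(P[...,2]<hi)&(P[...,0]>x[0])&(P[...,0]<x[1])&(P[...,1]>y[0])&(P[...,1]<y[1]);q=P[m]
    return len(q),q.mean(0).round(4),q.min(0).round(3),q.max(0).round(3)
for n,P in(("t",Pt),("s",Ps)):
    c=Pt[212,247]; 
    print(n,"rim",reg(P,.033,.043,(c[0]-.06,c[0]+.06),(c[1]-.06,c[1]+.06)))
    c=Pt[235,340]
    print(n,"stand",reg(P,.078,.086,(c[0]-.06,c[0]+.06),(c[1]-.06,c[1]+.06)))
    print(n,"handle",reg(P,.097,.2,(c[0]-.06,c[0]+.06),(c[1]-.06,c[1]+.06)))
    m=(P[...,2]>.14)&(P[...,0]>.2)&(P[...,0]<.5)&(abs(P[...,1])<.25)
E
```

```text
top 247 212 [0.559 0.281 0.023]
top 340 217 [0.518 0.08  0.15 ]
top 340 235 [0.495 0.079 0.086]
top 228 200 [0.581 0.319 0.042]
top 265 225 [0.532 0.243 0.009]
scene 283 158 [0.564 0.281 0.028]
scene 316 195 [0.518 0.076 0.145]
scene 316 208 [0.514 0.07  0.117]
t rim (726, array([0.5619, 0.2841, 0.0374]), array([0.511, 0.243, 0.033]), array([0.605, 0.328, 0.043]))
t stand (380, array([0.5175, 0.0787, 0.0844]), array([0.492, 0.046, 0.078]), array([0.548, 0.111, 0.086]))
t handle (117, array([0.5166, 0.0802, 0.1369]), array([0.511, 0.072, 0.097]), array([0.527, 0.089, 0.152]))
s rim (649, array([0.5621, 0.2836, 0.0378]), array([0.511, 0.243, 0.033]), array([0.605, 0.331, 0.043]))
s stand (318, array([0.5161, 0.0687, 0.084 ]), array([0.491, 0.045, 0.078]), array([0.548, 0.112, 0.086]))
s handle (262, array([0.5171, 0.076 , 0.128 ]), array([0.511, 0.07 , 0.097]), array([0.528, 0.088, 0.152]))
```

View pics/z1.png

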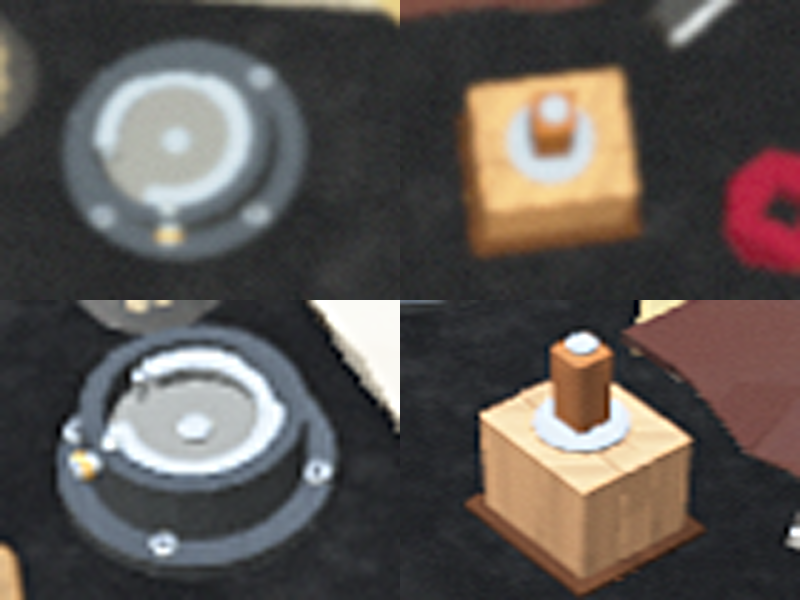

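```bash
cat >> h.py <<'E'
def yaw(o):
    x=Ro.from_rotvec(o["tool_rot"]).as_matrix()[:,0];return np.degrees(np.arctan2(x[1],x[0]))
def go(pos,yawdeg,o=None):
    o=o or ctrl.get_obs();A=Ro.from_rotvec(o["tool_rot"]);c=np.radians(yawdeg)
    G=np.array([[np.cos(c),np.sin(c),0],[np.sin(c),-np.cos(c),0],[0,0,-1]])
    s=A.inv().apply(np.array(pos)-o["tool_pos"])/.6;r=(A.inv()*Ro.from_matrix(G)).as_rotvec()/(np.pi/2)
    print("row",np.r_[s,r].round(4).tolist(),"yaw",round(yaw(o),2))
E
python3 - <<'E'
from h import *
go((.55,.26,.30),-10);go((.55,.26,.20),-10)
E
```

```text
row [1.0137, -1.0611, 0.0068, -0.001, 0.0002, 0.3796] yaw 24.17
row [1.0136, -1.0608, 0.1734, -0.001, 0.0002, 0.3796] yaw 24.17
```

Emit:
apply_moves:
  rows: [0.95,-1.0,0.007,-0.001,0,0.38,0.95,-1.0,0.007,-0.001,0,0.38,0.95,-1.0,0.007,-0.001,0,0.38,0.95,-1.0,0.007,-0.001,0,0.38,0.95,-1.0,0.007,-0.001,0,0.38,0.95,-1.0,0.007,-0.001,0,0.38,0.95,-1.0,0.007,-0.001,0,0.38,0.95,-1.0,0.007,-0.001,0,0.38,0.95,-1.0,0.007,-0.001,0,0.38,0.95,-1.0,0.007,-0.001,0,0.38,0.95,-1.0,0.007,-0.001,0,0.38,0.95,-1.0,0.007,-0.001,0,0.38,0.95,-1.0,0.007,-0.001,0,0.38,0.95,-1.0,0.007,-0.001,0,0.38,0.95,-1.0,0.007,-0.001,0,0.38,0.95,-1.0,0.007,-0.001,0,0.38]

```text
t: 1.75
tool_pos: [0.5211, 0.1865, 0.2996]
tool_rot: [3.128, -0.274, 0.001]
contact_force: [0.4, -1.0, 0.9]
opening: 0.0852
grip_force: 0.0
```

```bash
python3 - <<'E'
from h import *
o=ctrl.get_obs();print(o["t"],o["tool_pos"],o["q"].round(2));go((.55,.265,.19),-10)
E
```

```text
1.75 [0.52112407 0.1864832  0.29958661] [ 0.21 -0.12  1.78 -0.    1.47  1.96]
row [0.0246, -0.1375, 0.1824, 0.0011, -0.0003, -0.0] yaw -10.0
```

Emit:
apply_moves:
  rows: [0.025,-0.08,0.08,0,0,0,0.025,-0.137,0.182,0,0,0,0.025,-0.137,0.182,0,0,0,0.025,-0.137,0.182,0,0,0,0.025,-0.137,0.182,0,0,0]

```text
t: 2.25
tool_pos: [0.5496, 0.2623, 0.1898]
tool_rot: [3.127, -0.273, -0.003]
contact_force: [-0.1, -0.2, 0.7]
opening: 0.0851
grip_force: 0.0
```

```bash
python3 - <<'E'
from h import *
o=ctrl.get_obs();im,d=ctrl.get_image("wrist");cv2.imwrite("pics/w1.png",im);np.save("pics/w1.npy",d)
import pickle;pickle.dump(o,open("pics/w1.pkl","wb"));print(o["t"],o["tool_pos"],yaw(o))
cv2.imwrite("pics/w1z.png",im)
E
```

```text
2.25 [0.54963519 0.26225249 0.18976004] -9.990226702939456
```

View pics/w1z.png

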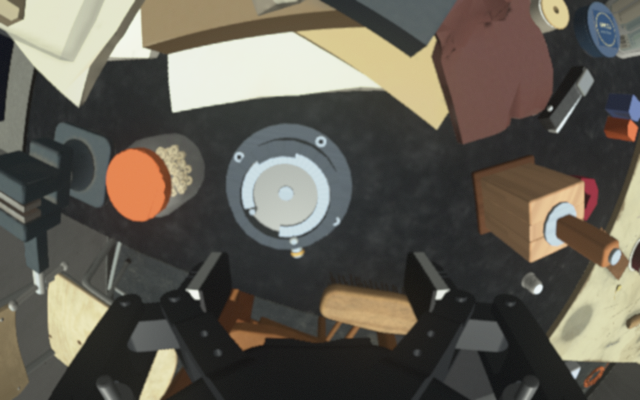

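The wrist view shows the bearing at (288,187), with the nut at (286,193), the gold plunger tail at (297,250) and a ring end near (282,232). The stand is at (530,205).

```bash
python3 - <<'E'
from h import *
import pickle
o=pickle.load(open("pics/w1.pkl","rb"));im=cv2.imread("pics/w1.png")
print("nut",onz("wrist",(286,193),.027,o).round(4))
g=[(u,v) for v in range(120,265) for u in range(215,365)]
hsv=cv2.cvtColor(im,cv2.COLOR_BGR2HSV)
W=np.array([onz("wrist",p,.034,o)[:2] for p in g]);V=np.array([hsv[v,u] for u,v in g]).astype(int)
m=(V[:,2]>185)&(V[:,1]<50)
mk=np.zeros((400,640),np.uint8)
for p,k in zip(g,m): mk[p[1],p[0]]=255*k
n,l,s,c=cv2.connectedComponentsWithStats(mk)
for i in range(1,n):
    if s[i,4]>4:print(s[i],c[i].round(1),onz("wrist",c[i],.034,o).round(4)[:2],"z12",onz("wrist",c[i],.014,o).round(4)[:2])
k=1+np.argmax(s[1:,4]);sel=np.array([l[v,u]==k for u,v in g]);P=W[sel]
from scipy.optimize import least_squares
# fit annulus: pixels radial mean 29.25
hull=cv2.convexHull((P*1e4).astype(np.float32))[:,0]/1e4
r=least_squares(lambda q:np.hypot(hull[:,0]-q[0],hull[:,1]-q[1])-q[2],[.562,.283,.0335],loss="soft_l1",f_scale=.0005).x;print("ring outer fit",r.round(4))
C=r[:2]
a=np.degrees(np.arctan2(*(P-C).T[::-1]))%360;rr=np.hypot(*(P-C).T)
h=np.histogram(a[(rr>.026)&(rr<.033)],np.arange(0,361,5))[0];print(dict(zip(range(0,360,5),h.tolist())))
gm=(V[:,1]>110)&(V[:,2]>120)&(V[:,0]<35)
if gm.any():
    q=np.array(g)[gm].mean(0);print("gold",q,onz("wrist",q,.03,o).round(4))
z=cv2.resize(im[115:265,215:365],(600,600),interpolation=2);cv2.imwrite("pics/w1c.png",z)
E
```

```text
nut [0.5652 0.2832 0.027 ]Traceback (most recent call last):
  File "<stdin>", line 7, in <module>
  File "h.py", line 12, in onz
    c,d=ray(n,uv,pose);return c+d*(z-c[2])/d[2]
        ~~~^^^^^^^^^^^
  File "h.py", line 5, in ray
    m=ctrl.camera_model(n);K=m["mtx"];p=np.array([(uv[0]-K[0,2])/K[0,0],(uv[1]-K[1,2])/K[1,1]])
ValueError: time passes only in moves, steps and waits
```

```bash
python3 - <<'E'
s=open("h.py").read()
s=s.replace("def ray(","import functools\ncm=functools.lru_cache(ctrl.camera_model)\ndef ray(",1).replace("m=ctrl.camera_model(n)","m=cm(n)")
open("h.py","w").write(s)
E
cat > m1.py <<'E'
from h import *
import pickle,sys
from scipy.optimize import least_squares
tag=sys.argv[1];o=pickle.load(open(f"pics/{tag}.pkl","rb"));im=cv2.imread(f"pics/{tag}.png")
g=[(u,v) for v in range(120,265) for u in range(215,365)]
hsv=cv2.cvtColor(im,cv2.COLOR_BGR2HSV)
W=np.array([onz("wrist",p,.034,o)[:2] for p in g]);V=np.array([hsv[v,u] for u,v in g]).astype(int)
m=(V[:,2]>185)&(V[:,1]<50)
mk=np.zeros((400,640),np.uint8)
for p,k in zip(g,m): mk[p[1],p[0]]=255*k
n,l,s,c=cv2.connectedComponentsWithStats(mk)
for i in range(1,n):
    if s[i,4]>4:print(s[i],c[i].round(1),onz("wrist",c[i],.034,o).round(4)[:2],"z14",onz("wrist",c[i],.014,o).round(4)[:2])
k=1+np.argmax(s[1:,4]);sel=np.array([l[v,u]==k for u,v in g]);P=W[sel]
hull=cv2.convexHull((P*1e4).astype(np.float32))[:,0]/1e4
r=least_squares(lambda q:np.hypot(hull[:,0]-q[0],hull[:,1]-q[1])-q[2],[.562,.283,.0335],loss="soft_l1",f_scale=.0005).x;print("ring outer fit",r.round(4))
C=r[:2]
a=np.degrees(np.arctan2(*(P-C).T[::-1]))%360;rr=np.hypot(*(P-C).T)
h=np.histogram(a[(rr>.026)&(rr<.033)],np.arange(0,361,5))[0];print(dict(zip(range(0,360,5),h.tolist())))
gm=(V[:,1]>110)&(V[:,2]>120)&(V[:,0]<35)
if gm.any():
    q=np.array(g)[gm].mean(0);print("gold",q,onz("wrist",q,.03,o).round(4))
z=cv2.resize(im[115:265,215:365],(600,600),interpolation=2);cv2.imwrite(f"pics/{tag}c.png",z)
E
python3 m1.py w1
```

```text
[316 137  10  10  61] [320.6 141.3] [0.6008 0.2498] z14 [0.5989 0.2499]
[235 152   9  10  39] [238. 156.] [0.6016 0.3123] z14 [0.5997 0.3179]
[ 242  154   87   83 5132] [286.8 193.2] [0.5667 0.2816] z14 [0.5617 0.2845]
[334 218   6   7  18] [336.8 221.3] [0.5378 0.2479] z14 [0.5303 0.2478]
[291 239   6   5  26] [293.5 241. ] [0.5273 0.2844] z14 [0.5188 0.2875]
[293 248   7   5  25] [296.1 250.3] [0.5189 0.284 ] z14 [0.5097 0.287 ]
ring outer fit [0.5653 0.2835 0.0331]
{0: 17, 5: 18, 10: 19, 15: 17, 20: 19, 25: 25, 30: 32, 35: 29, 40: 30, 45: 30, 50: 31, 55: 27, 60: 30, 65: 30, 70: 30, 75: 28, 80: 28, 85: 29, 90: 27, 95: 20, 100: 5, 105: 13, 110: 9, 115: 10, 120: 9, 125: 9, 130: 9, 135: 9, 140: 8, 145: 9, 150: 10, 155: 10, 160: 24, 165: 27, 170: 27, 175: 26, 180: 27, 185: 28, 190: 28, 195: 26, 200: 27, 205: 28, 210: 28, 215: 27, 220: 27, 225: 30, 230: 29, 235: 31, 240: 29, 245: 29, 250: 32, 255: 28, 260: 32, 265: 32, 270: 32, 275: 30, 280: 32, 285: 32, 290: 32, 295: 33, 300: 30, 305: 34, 310: 32, 315: 33, 320: 33, 325: 33, 330: 31, 335: 16, 340: 16, 345: 19, 350: 15, 355: 16}
gold [297.18181818 252.90909091] [0.5145 0.2842 0.03  ]
```

View pics/w1c.png

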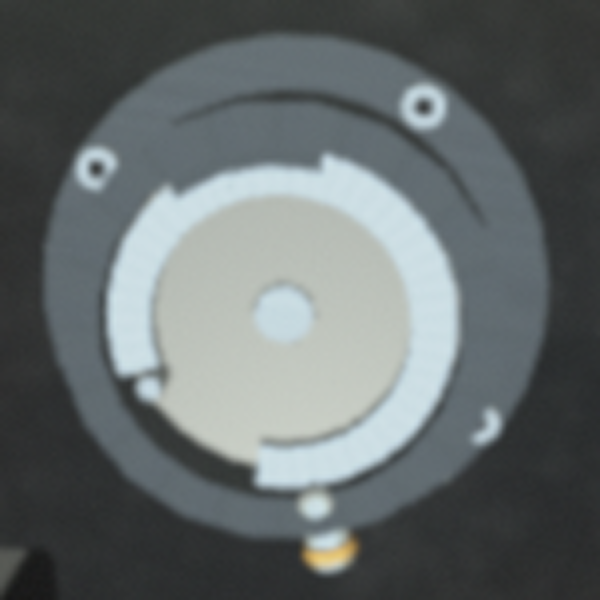

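Housing axis is about (0.5652, 0.2832) with yaw about -20.5°: the lip edges are at 335° and 25°, the ring's free end at 159.5° and the plunger at 179°. All of these agree. Now the stand.

```bash
python3 - <<'E'
from h import *
go((.537,.18,.265),-10);go((.517,.079,.26),-10)
E
```

```text
row [0.0018, 0.1388, -0.1219, 0.0008, -0.0011, -0.0004] yaw -10.04
row [-0.0017, 0.3104, -0.1134, 0.0008, -0.0011, -0.0004] yaw -10.04
```

Emit:
apply_moves:
  rows: [0,0.05,-0.12,0,0,0,0,0.1,-0.12,0,0,0,0,0.2,-0.12,0,0,0,0,0.31,-0.113,0,0,0,0,0.31,-0.113,0,0,0,0,0.31,-0.113,0,0,0,0,0.31,-0.113,0,0,0]

```text
t: 3.0
tool_pos: [0.5183, 0.0784, 0.2613]
tool_rot: [3.129, -0.279, 0.008]
contact_force: [-0.5, 0.5, 0.3]
opening: 0.0854
grip_force: 0.0
```

```bash
python3 - <<'E'
from h import *
import pickle
o=ctrl.get_obs();im,d=ctrl.get_image("wrist");cv2.imwrite("pics/w2.png",im);np.save("pics/w2.npy",d)
pickle.dump(o,open("pics/w2.pkl","wb"));print(o["t"],o["tool_pos"],yaw(o))
hsv=cv2.cvtColor(im,cv2.COLOR_BGR2HSV);m=((hsv[...,1]<45)&(hsv[...,2]>150)).astype(np.uint8);m[:, :200]=0;m[:,450:]=0
n,l,s,c=cv2.connectedComponentsWithStats(m)
for i in range(1,n):
    if s[i,4]>30:print(s[i],c[i].round(1),[onz("wrist",c[i],z,o).round(4)[:2] for z in(.147,.089)])
cv2.imwrite("pics/w2c.png",cv2.resize(im[100:300,200:440],(720,600),interpolation=2))
E
```

```text
3.0 [0.51826792 0.07835473 0.26130426] -10.176729556121865
[200   0  53  16 495] [225.3   5.5] [array([0.6704, 0.1076]), array([0.6955, 0.1209])]
[424   0  11   4  38] [429.2   1.3] [array([ 0.653, -0.017]), array([ 0.6727, -0.0428])]
[313  18  25  14 167] [327.2  24.8] [array([0.6433, 0.0495]), array([0.6599, 0.0446])]
[362  51  51  67 659] [391.3  76. ] [array([0.6065, 0.0173]), array([0.6115, 0.0022])]
[294 179  45  37 817] [316.7 194.3] [array([0.5423, 0.0738]), array([0.5272, 0.0766])]
[308 218  17  17 223] [316.  226.2] [array([0.5218, 0.078 ]), array([0.5002, 0.0821])]
[365 265  13  12 119] [371.4 270.9] [array([0.4826, 0.0467]), array([0.4487, 0.0409])]
[435 289  14  11  96] [440.5 293.4] [array([ 0.4512, -0.0036]), array([ 0.4074, -0.0252])]
[443 377   7  11  50] [446.8 381.5] [array([ 0.3411, -0.0152]), array([ 0.2627, -0.0404])]
```

View pics/w2c.png

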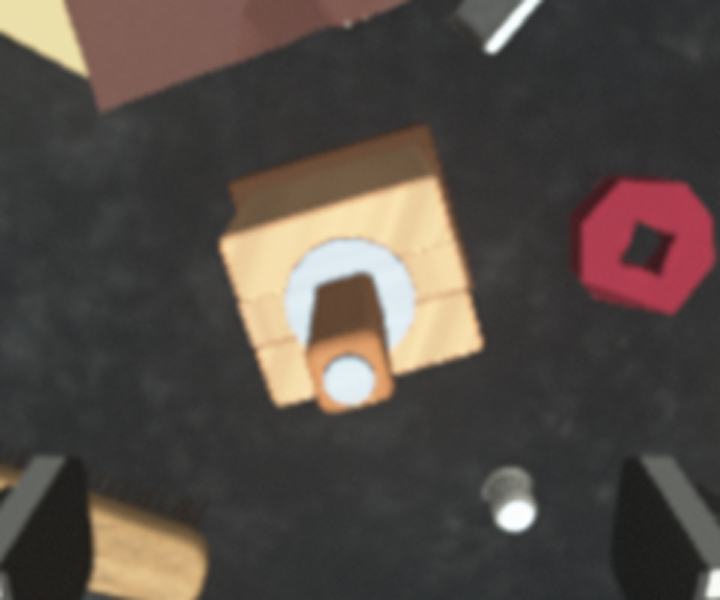

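The crop shows the stand's top face with corners near (222,240), (437,178), (483,347) and (280,406). The collar is centred near (350,300) and the handle's white top cap is at (348,380).

```bash
python3 - <<'E'
from h import *
import pickle
o=pickle.load(open("pics/w2.pkl","rb"));im=cv2.imread("pics/w2.png")
Q=[onz("wrist",(u/3+200,v/3+100),.085,o)[:2] for u,v in((222,240),(437,178),(483,347),(280,406))]
print(np.round(Q,4),np.mean(Q,0))
for i in range(4):
    e=Q[(i+1)%4]-Q[i];print(np.hypot(*e).round(4),np.degrees(np.arctan2(e[1],e[0])).round(1))
for z in(.150,.152):print("cap",onz("wrist",(316,226.2),z,o).round(4))
hsv=cv2.cvtColor(im,cv2.COLOR_BGR2HSV);m=((hsv[...,1]<45)&(hsv[...,2]>150)).astype(np.uint8)
ys,xs=np.where(m[175:222,290:342]);P=np.array([onz("wrist",(x+290,y+175),.089,o)[:2] for x,y in zip(xs,ys) if y+175<217])
h=cv2.convexHull((P*1e4).astype(np.float32))[:,0]/1e4
c,r=cv2.minEnclosingCircle((P*1e4).astype(np.float32));print("collar",np.array(c)/1e4,r/1e4)
E
```

```text
[[0.5443 0.1091]
 [0.5508 0.0488]
 [0.5012 0.0432]
 [0.4938 0.1031]] [0.52254032 0.0760479 ]
0.0607 -83.9
0.0498 -173.7
0.0603 97.0
0.0509 6.8
cap [0.5229 0.0778 0.15  ]
cap [0.5236 0.0777 0.152 ]
collar [0.52232178 0.07801816] 0.018056367492675782
```

```bash
python3 - <<'E'
from h import *
go((.521,.078,.26),6.3);go((.521,.078,.174),6.3)
E
```

```text
row [0.0048, 0.0011, 0.0014, 0.0006, -0.0026, -0.1821] yaw -10.09
row [0.0042, 0.001, 0.1447, 0.0006, -0.0026, -0.1821] yaw -10.09
```

Emit:
apply_moves:
  rows: [0.005,0.001,0,0.001,-0.003,-0.182,0.005,0.001,0,0.001,-0.003,-0.182,0.004,0.001,0.07,0.001,-0.003,-0.182,0.004,0.001,0.145,0.001,-0.003,-0.182,0.004,0.001,0.145,0.001,-0.003,-0.182,0.004,0.001,0.145,0.001,-0.003,-0.182]

```text
t: 3.65
tool_pos: [0.52, 0.079, 0.172]
tool_rot: [-3.136, -0.176, 0.009]
contact_force: [1.0, -0.2, 0.2]
opening: 0.0853
grip_force: 0.0
```

Emit:
apply_moves:
  rows: [0,0,0,0,0,0,0,0,0,0,0,0,0,0,0,0,0,0,0,0,0,0,0,0,0,0,0,0,0,0,0,0,0,0,0,0,0,0,0,0,0,0,0,0,0,0,0,0]
  grip: 0
  grip_force: 50

```text
t: 4.45
tool_pos: [0.5204, 0.0782, 0.1725]
tool_rot: [-3.136, -0.174, 0.005]
contact_force: [-1.7, 0.0, 4.6]
opening: 0.0164
grip_force: 49.3
```

```bash
python3 - <<'E'
from h import *
import pickle
o=ctrl.get_obs();print(o["t"],o["tool_pos"].round(4),yaw(o),o["opening"],o["contact_force"].round(2))
go(o["tool_pos"]+[0,0,.11],yaw(o))
pickle.dump(o,open("pics/grasp.pkl","wb"))
E
```

```text
4.45 [0.5204 0.0782 0.1725] 6.342852577494771 0.016401243196889403 [-1.71  0.01  4.61]
row [-0.0006, -0.0001, -0.1833, -0.0003, 0.0021, -0.0] yaw 6.34
```

Emit:
apply_moves:
  rows: [0,0,-0.03,0,0,0,0,0,-0.08,0,0,0,0,0,-0.14,0,0,0,0,0,-0.2,0,0,0,0,0,-0.2,0,0,0,0,0,-0.2,0,0,0,0,0,-0.2,0,0,0]

```text
t: 5.15
tool_pos: [0.5196, 0.0781, 0.2893]
tool_rot: [-3.136, -0.174, 0.013]
contact_force: [-0.0, 0.2, -1.8]
opening: 0.0163
grip_force: 48.9
```

```bash
python3 - <<'E'
from h import *
import pickle
o=ctrl.get_obs();im,d=ctrl.get_image("wrist");cv2.imwrite("pics/w3.png",im);np.save("pics/w3.npy",d)
pickle.dump(o,open("pics/w3.pkl","wb"));print(o["t"],o["tool_pos"],yaw(o),o["contact_force"],o["opening"])
s,ds=ctrl.get_image("scene");cv2.imwrite("pics/s3.png",s);np.save("pics/s3.npy",ds)
a=cv2.resize(im[150:330,220:420],(420,378),interpolation=2);b=cv2.resize(s[110:290,230:410],(378,378),interpolation=2)
cv2.imwrite("pics/w3c.png",np.hstack([a,b]))
E
```

```text
5.15 [0.51964065 0.07814725 0.28934621] 6.343139681277964 [-0.04215712  0.24090371 -1.78120114] 0.01633765557503353
```

View pics/w3c.png

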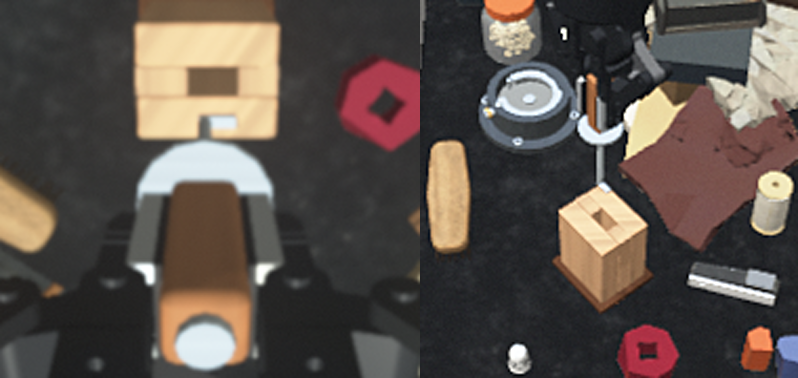

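The wrist view shows the hook tip at crop (222,122), pointing right, which is -y. The slot spans (187–238, 80). The scene view shows the shank's lower end at crop (602,187).

```bash
python3 - <<'E'
from h import *
import pickle
o=pickle.load(open("pics/w3.pkl","rb"));d=np.load("pics/w3.npy");K=cm("wrist")["mtx"]
print(d[200:216,314:334:2].round(3))
for u,v in((327,208),(322,208),(330,208)):
    c,r=ray("wrist",(u,v),o);T=cm("wrist")["tool_from_camera"]
    ax=Ro.from_rotvec(o["tool_rot"]).as_matrix()@T[:3,2]
    P=c+r*d[v,u]/(r@ax);print(u,v,P.round(4),"tool z",(Ro.from_rotvec(o["tool_rot"]).inv().apply(P-o["tool_pos"])).round(4))
P=cloud("scene",np.load("pics/s3.npy"));q=P.reshape(-1,3)
m=(np.hypot(q[:,0]-.52,q[:,1]-.075)<.022)&(q[:,2]>.10)&(q[:,2]<.185);q=q[m];print(len(q))
for z in np.arange(.13,.185,.004):
    k=q[(q[:,2]>=z)&(q[:,2]<z+.004)]
    if len(k):print(z.round(3),len(k),k.mean(0).round(4),k[:,1].min().round(4))
print(q[:,2].min())
im=cv2.imread("pics/s3.png")
E
```

```text
[[0.287 0.284 0.285 0.286 0.286 0.285 0.285 0.285 0.285 0.285]
 [0.286 0.285 0.286 0.286 0.288 0.286 0.286 0.285 0.285 0.286]
 [0.286 0.285 0.287 0.285 0.286 0.288 0.287 0.286 0.287 0.286]
 [0.286 0.287 0.285 0.286 0.286 0.287 0.286 0.287 0.285 0.286]
 [0.288 0.287 0.287 0.287 0.287 0.286 0.287 0.286 0.287 0.286]
 [0.235 0.234 0.235 0.236 0.233 0.234 0.235 0.235 0.234 0.287]
 [0.235 0.232 0.232 0.235 0.235 0.234 0.234 0.234 0.235 0.286]
 [0.232 0.229 0.229 0.235 0.235 0.235 0.235 0.235 0.234 0.287]
 [0.229 0.226 0.225 0.232 0.234 0.234 0.236 0.236 0.235 0.29 ]
 [0.229 0.224 0.226 0.233 0.236 0.235 0.235 0.235 0.237 0.288]
 [0.227 0.223 0.224 0.229 0.235 0.236 0.235 0.235 0.237 0.289]
 [0.223 0.22  0.22  0.226 0.289 0.289 0.289 0.289 0.289 0.288]
 [0.22  0.219 0.218 0.223 0.289 0.289 0.29  0.289 0.289 0.29 ]
 [0.218 0.216 0.216 0.22  0.291 0.29  0.29  0.289 0.29  0.291]
 [0.22  0.215 0.215 0.221 0.289 0.29  0.288 0.289 0.289 0.287]
 [0.216 0.215 0.213 0.218 0.291 0.29  0.291 0.29  0.289 0.291]]
327 208 [0.5217 0.0702 0.1357] tool z [0.0024 0.0083 0.1536]
322 208 [0.5213 0.074  0.1359] tool z [0.0024 0.0045 0.1535]
330 208 [0.5218 0.0679 0.1354] tool z [0.0023 0.0105 0.1539]
72
0.13 3 [0.5167 0.0772 0.1337] 0.0744
0.134 18 [0.5187 0.0738 0.1364] 0.0689
0.138 3 [0.5172 0.0791 0.1407] 0.0775
0.142 4 [0.5182 0.0778 0.1433] 0.077
0.146 5 [0.5174 0.0789 0.147 ] 0.0777
0.15 5 [0.518  0.0785 0.1521] 0.0773
0.154 3 [0.517  0.0787 0.1559] 0.0786
0.158 7 [0.5177 0.0791 0.1599] 0.0773
0.162 3 [0.5181 0.0782 0.1638] 0.0776
0.166 4 [0.5176 0.0793 0.1673] 0.0777
0.17 4 [0.5179 0.0782 0.1716] 0.0768
0.174 7 [0.5174 0.0787 0.1764] 0.077
0.178 3 [0.5182 0.0785 0.1794] 0.0776
0.182 3 [0.5176 0.0785 0.1832] 0.0774
0.1334035752718988
```

```bash
cat >> h.py <<'E'
C=np.array([.5652,.2832]);PSI=-20.5;c_=np.radians(PSI);EX=np.array([np.cos(c_),np.sin(c_)]);EY=np.array([-EX[1],EX[0]]);OFF=.0024
def tgt(hx,hy,z):  # shank at housing hx,hy (mm) -> TCP
    return np.r_[C+EX*(hx/1e3-OFF)+EY*hy/1e3,z]
def where(o):
    d=o["tool_pos"][:2]-C;return np.array([(d@EX+OFF)*1e3,d@EY*1e3,o["tool_pos"][2]*1e3]).round(2)
E
python3 - <<'E'
from h import *
go(tgt(-25,15,.289),PSI);go(tgt(-25,15,.206),PSI)
E
```

```text
row [0.0838, -0.3742, -0.0001, 0.0006, 0.0055, 0.2982] yaw 6.34
row [0.085, -0.374, 0.1382, 0.0006, 0.0055, 0.2982] yaw 6.34
```

Emit:
apply_moves:
  rows: [0.085,-0.374,0,0,0.005,0.298,0.085,-0.374,0,0,0.005,0.298,0.085,-0.374,0,0,0.005,0.298,0.085,-0.374,0,0,0.005,0.298,0.085,-0.374,0,0,0.005,0.298,0.085,-0.374,0.05,0,0.005,0.298,0.085,-0.374,0.09,0,0.005,0.298,0.085,-0.374,0.12,0,0.005,0.298,0.085,-0.374,0.138,0,0.005,0.298,0.085,-0.374,0.138,0,0.005,0.298,0.085,-0.374,0.138,0,0.005,0.298,0.085,-0.374,0.138,0,0.005,0.298]

```text
t: 6.45
tool_pos: [0.5467, 0.307, 0.2103]
tool_rot: [-3.09, 0.558, -0.008]
contact_force: [0.7, 0.5, -0.6]
opening: 0.0171
grip_force: 49.3
```

```bash
cat > snap.py <<'E'
from h import *
import pickle,sys
t=sys.argv[1];o=ctrl.get_obs();im,d=ctrl.get_image("wrist");cv2.imwrite(f"pics/{t}.png",im);np.save(f"pics/{t}.npy",d)
pickle.dump(o,open(f"pics/{t}.pkl","wb"));print(o["t"],where(o),yaw(o),o["contact_force"].round(2),o["tool_rot"].round(3))
u,v,w,h=map(int,sys.argv[2:6]);cv2.imwrite(f"pics/{t}c.png",cv2.resize(im[v:v+h,u:u+w],(w*6,h*6),interpolation=2))
E
python3 snap.py w4 260 140 110 90
```

```text
6.45 [-23.23  15.87 210.28] -20.485594677878357 [ 0.7   0.53 -0.57] [-3.09   0.558 -0.008]
```

View pics/w4c.png

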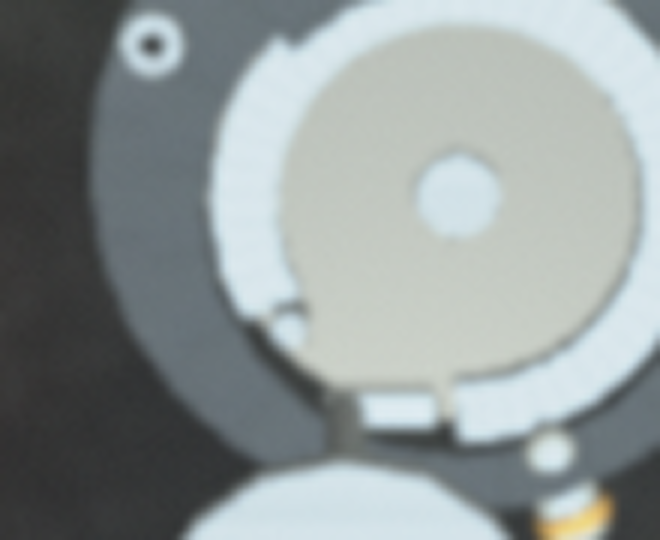

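The crop shows the hook at (362–437, 392–428), the ring end's face at x≈455 (rows 380–443), the nut at (458,196) and the shank at (343,410).

```bash
cat > rel.py <<'E'
from h import *
import pickle,sys
def hh(P): d=P[:2]-C;return np.array([d@EX*1e3,d@EY*1e3]).round(2)
def rel(t,u0,v0,pts):
    o=pickle.load(open(f"pics/{t}.pkl","rb"))
    for n,u,v,z in pts: print(n,hh(onz("wrist",(u0+u/6-.42,v0+v/6-.42),z,o)))
E
python3 - <<'E'
from rel import *
z=.2103-.1537
rel("w4",260,140,[("tip",437,410,z),("hookin",437,392,z),("hookout",437,428,z),("heel",362,410,z),("end_in",455,380,.034),("end_out",455,443,.034),("nut",458,196,.027),("pin",288,328,.034),("ball",550,452,.034)])
o=ctrl.get_obs();go(tgt(-25,15,.206),PSI)
E
```

```text
tip [-22.14   4.47]
hookin [-19.77   4.5 ]
hookout [-24.53   4.44]
heel [-22.15  13.94]
end_in [-24.85   0.91]
end_out [-34.03   0.75]
nut [-0.29  0.48]
pin [-17.43  23.96]
ball [-35.38 -12.66]
row [-0.0031, 0.0015, 0.0074, -0.0015, -0.0034, 0.0002] yaw -20.48
```

Emit:
apply_moves:
  rows: [-0.0043,0,0,-0.001,-0.003,0,-0.0043,0,0.01,-0.001,-0.003,0,-0.0043,0,0.02,-0.001,-0.003,0,-0.0043,0,0.03,-0.001,-0.003,0,-0.0043,0,0.036,-0.001,-0.003,0,-0.0043,0,0.036,-0.001,-0.003,0,-0.0043,0,0.036,-0.001,-0.003,0]

```text
t: 7.2
tool_pos: [0.5437, 0.3077, 0.1869]
tool_rot: [3.091, -0.558, -0.003]
contact_force: [-0.6, -0.4, -0.8]
opening: 0.0167
grip_force: 49.3
```

```bash
python3 snap.py w5 260 120 110 90
```

```text
7.2 [-26.37  15.44 186.9 ] -20.474763185042168 [-0.61 -0.37 -0.82] [ 3.091e+00 -5.580e-01 -3.000e-03]
```

View pics/w5c.png

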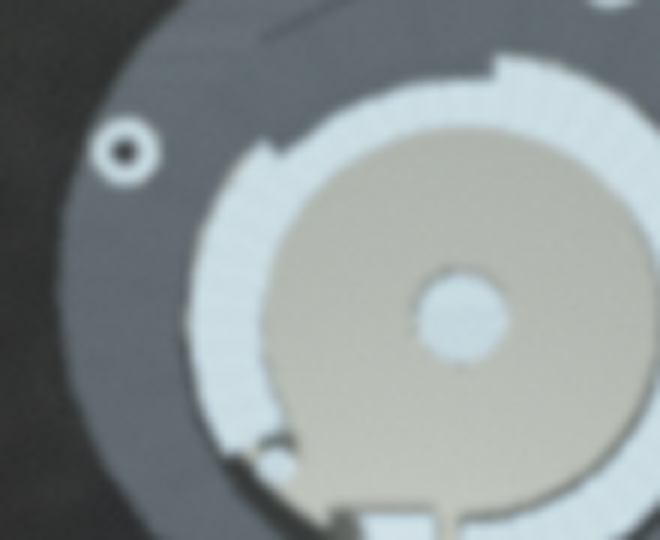

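The hook is now level with the ring. In the crop its tip is at x≈434 and its inner edge at row 512. The ring end's face is at x≈457 with its inner edge at row 514.

```bash
python3 - <<'E'
from rel import *
z=.1869-.1537
rel("w5",260,120,[("tip/in",434,514,z),("heel",362,514,z),("end_in",457,514,.034),("nut",462,317,.027),("pin",277,462,.034)])
im=cv2.imread("pics/w5.png");g=cv2.cvtColor(im,cv2.COLOR_BGR2GRAY)
print(g[200:224:1,318:340])
d=np.load("pics/w5.npy");print(d[203:218:2,318:340:2])
o=ctrl.get_obs();go(o["tool_pos"],PSI)
E
```

```text
tip/in [-24.21   3.91]
heel [-24.21  12.99]
end_in [-23.97   1.06]
nut [-0.18  0.39]
pin [-17.19  23.59]
[[193 194 193 193 194 193 194 194 193 194 194 194 193 193 193 193 193 193
  193 194 193 194]
 [194 194 194 193 193 194 194 194 194 194 194 193 194 194 194 194 194 193
  194 194 193 193]
 [192 191 191 190 190 191 190 190 191 191 191 191 191 191 193 194 194 194
  194 195 194 194]
 [179 179 180 179 179 180 180 181 181 180 180 180 180 183 187 193 195 195
  194 193 193 192]
 [158 163 166 168 167 167 167 166 168 168 167 166 168 171 181 190 195 194
  191 187 184 182]
 [133 149 164 174 176 177 177 177 177 176 177 177 177 177 181 188 193 191
  180 168 162 159]
 [120 144 176 197 205 207 207 206 206 205 206 206 206 199 187 184 189 185
  167 154 152 150]
 [111 134 174 203 217 219 219 219 219 219 219 219 219 211 191 182 188 185
  171 175 186 186]
 [106 124 163 199 217 221 221 221 221 221 220 220 220 213 192 181 188 188
  185 196 209 213]
 [105 123 157 194 215 220 221 221 220 220 220 220 220 213 193 183 190 191
  191 204 216 216]
 [104 118 144 174 196 207 214 216 216 216 218 216 217 211 195 188
[... 1600 characters left out ...]
94 0.23348457]
 [0.22631231 0.23182015 0.2350378  0.23566994 0.2355125  0.23402975
  0.23523335 0.24476016 0.24376279 0.23417327 0.23452446]
 [0.22013216 0.22516923 0.24731147 0.24535532 0.24530716 0.24517274
  0.24606596 0.244739   0.24518277 0.23776862 0.23509833]
 [0.21464278 0.21917553 0.24207179 0.24397565 0.24340524 0.24519922
  0.24673189 0.24781488 0.24737783 0.24770054 0.23431887]
 [0.21196815 0.2181554  0.23829955 0.24112922 0.24224384 0.24141955
  0.24303727 0.24318852 0.24477105 0.24496418 0.2355831 ]
 [0.16312072 0.16260558 0.16263112 0.16349503 0.1640464  0.16334066
  0.23684935 0.2384552  0.23951374 0.23863043 0.23672451]]
row [0.0, 0.0, 0.0, 0.0006, 0.0007, 0.0003] yaw -20.47
```

Emit:
apply_moves:
  rows: [0,0,0.003,0,0,0,0,0,0.006,0,0,0,0,0,0.008,0,0,0,0,0,0.008,0,0,0,0,0,0.008,0,0,0]

```text
t: 7.75
tool_pos: [0.5437, 0.3078, 0.1823]
tool_rot: [3.091, -0.558, -0.002]
contact_force: [-0.8, -0.3, -1.3]
opening: 0.0163
grip_force: 49.3
```

Emit:
apply_moves:
  rows: [0,0,0.0005,0,0,0,0,0,0.001,0,0,0,0,0,0.001,0,0,0,0,0,0.001,0,0,0]

```text
t: 8.15
tool_pos: [0.5437, 0.3077, 0.1817]
tool_rot: [3.091, -0.558, -0.002]
contact_force: [-0.9, -0.6, -0.7]
opening: 0.0166
grip_force: 49.3
```

Emit:
apply_moves:
  rows: [0,0,0.0005,0,0,0,0,0,0.001,0,0,0,0,0,0.001,0,0,0,0,0,0.001,0,0,0]

```text
t: 8.55
tool_pos: [0.5437, 0.3078, 0.1811]
tool_rot: [3.091, -0.558, -0.002]
contact_force: [-0.7, 0.2, -1.2]
opening: 0.0166
grip_force: 49.3
```

Emit:
apply_moves:
  rows: [0,0,0.0005,0,0,0,0,0,0.001,0,0,0,0,0,0.001,0,0,0,0,0,0.001,0,0,0]

```text
t: 8.95
tool_pos: [0.5438, 0.3078, 0.1809]
tool_rot: [3.091, -0.558, -0.002]
contact_force: [-0.2, 0.0, 1.1]
opening: 0.0161
grip_force: 49.7
```

Emit:
apply_moves:
  rows: [0,0,0.0005,0,0,0,0,0,0.001,0,0,0,0,0,0.001,0,0,0,0,0,0.001,0,0,0]

```text
t: 9.35
tool_pos: [0.5439, 0.3078, 0.1805]
tool_rot: [3.091, -0.558, -0.002]
contact_force: [-1.3, -0.7, 5.5]
opening: 0.0167
grip_force: 50.2
```

Emit:
apply_moves:
  rows: [0,0,0.0005,0,0,0,0,0,0.0008,0,0,0,0,0,0.0008,0,0,0,0,0,0.0008,0,0,0]

```text
t: 9.75
tool_pos: [0.5439, 0.3078, 0.1803]
tool_rot: [3.091, -0.558, -0.002]
contact_force: [-2.1, -0.5, 6.8]
opening: 0.0164
grip_force: 50.4
```

Emit:
apply_moves:
  rows: [0,0,-0.0025,0,0,0,0,0,-0.0048,0,0,0,0,0,-0.0048,0,0,0,-0.001,0.002,-0.0048,0,0,0,-0.002,0.004,-0.0048,0,0,0,-0.002,0.006,-0.0048,0,0,0,-0.002,0.008,-0.0048,0,0,0,-0.002,0.008,-0.0048,0,0,0,-0.002,0.008,-0.0048,0,0,0]

```text
t: 10.65
tool_pos: [0.5409, 0.3036, 0.1824]
tool_rot: [3.091, -0.558, -0.002]
contact_force: [-0.4, -1.4, -1.3]
opening: 0.0166
grip_force: 49.3
```

Emit:
apply_moves:
  rows: [0,0.002,0,0,0,0,0,0.004,0,0,0,0,0,0.006,0,0,0,0,0,0.0075,0,0,0,0,0,0.0075,0,0,0,0,0,0.0075,0,0,0,0]

```text
t: 11.25
tool_pos: [0.5393, 0.2994, 0.1824]
tool_rot: [3.091, -0.558, -0.002]
contact_force: [-0.8, -0.2, -1.2]
opening: 0.0161
grip_force: 49.3
```

```bash
python3 snap.py w6 265 155 110 90; python3 - <<'E'
from h import *
d=np.load("pics/w6.npy");g=cv2.cvtColor(cv2.imread("pics/w6.png"),6)
print(g[202:222:2,318:346:2]);print((1e3*d[202:222:2,318:346:2]).astype(int))
E
```

```text
11.25 [-27.52   6.14 182.36] -20.475364097159524 [-0.81 -0.16 -1.24] [ 3.091e+00 -5.580e-01 -2.000e-03]
[[192 191 190 191 191 190 191 192 191 188 173 150 154 191]
 [156 166 167 165 162 161 158 166 159 147 156 185 210 217]
 [111 174 203 178 137 135 139 155 178 199 210 217 216 218]
 [105 163 217 208 195 200 212 214 216 217 215 217 215 216]
 [105 156 212 217 218 216 218 217 216 218 215 216 218 215]
 [105 137 187 203 217 216 217 217 215 217 217 215 217 212]
 [102 102 121 162 216 216 217 218 215 216 211 192 186 150]
 [126 114  96 118 186 197 208 211 199 185 147 140 148 121]
 [197 190 180 165 150 143 154 143 109  94 135 179 197 180]
 [213 214 213 210 208 201 190 157 108 105 170 209 217 208]]
[[237 238 238 238 238 238 237 237 237 238 237 229 226 228]
 [238 237 238 239 239 237 238 238 239 231 229 227 228 227]
 [232   0 234 232 231 232 230 229 228 228 228 228 228 228]
 [227 232 235 234 230 229 228 228 228 228 229 229 228 228]
 [222 228 235 234 228 230 229 229 229 228 229 229 229 229]
 [216 222 241 241 229 229 229 229 230 229 229 229 229 230]
 [214 218 240 239 229 230 230 229 230 230 231 229 229 230]
 [163 163 164 238 230 230 232 232 231 230 227 225 225 226]
 [163 162 162 162 163 163 164 229 229 230 226 224 224 226]
 [162 163 163 163 164 163 162 163 166 227 225 225 224 225]]
```

Emit:
apply_moves:
  rows: [0,0,-0.001,0,0,0,0,0,-0.002,0,0,0,0,0,-0.003,0,0,0,0,0,-0.0035,0,0,0,0,0,-0.0035,0,0,0]

```text
t: 11.8
tool_pos: [0.5393, 0.2995, 0.1845]
tool_rot: [3.091, -0.558, -0.002]
contact_force: [0.5, 1.0, -1.5]
opening: 0.0165
grip_force: 49.3
```

Emit:
apply_moves:
  rows: [0,0,-0.001,0,0,0,0,0,-0.002,0,0,0,0,0,-0.002,0,0,0]

```text
t: 12.1
tool_pos: [0.5393, 0.2994, 0.1856]
tool_rot: [3.091, -0.558, -0.002]
contact_force: [0.1, -0.4, -0.6]
opening: 0.0161
grip_force: 49.2
```

Emit:
apply_moves:
  rows: [0,0,-0.001,0,0,0,0,0,-0.002,0,0,0,0,0,-0.002,0,0,0]

```text
t: 12.4
tool_pos: [0.5393, 0.2994, 0.1866]
tool_rot: [3.091, -0.558, -0.003]
contact_force: [1.7, -0.5, -2.4]
opening: 0.0163
grip_force: 48.9
```

Emit:
apply_moves:
  rows: [0,0,-0.001,0,0,0,0,0,-0.002,0,0,0,0,0,-0.002,0,0,0]

```text
t: 12.7
tool_pos: [0.5392, 0.2995, 0.1882]
tool_rot: [3.091, -0.558, -0.003]
contact_force: [0.3, -0.2, -2.2]
opening: 0.0168
grip_force: 49.3
```

```bash
python3 snap.py w7 265 155 110 90; python3 - <<'E'
from h import *
d=np.load("pics/w7.npy");g=cv2.cvtColor(cv2.imread("pics/w7.png"),6)
print(g[202:222:2,318:346:2]);print((1e3*d[202:222:2,318:346:2]).astype(int))
E
```

```text
12.7 [-27.7    6.15 188.2 ] -20.473119226574802 [ 0.32 -0.2  -2.22] [ 3.091e+00 -5.580e-01 -3.000e-03]
[[191 190 191 191 191 189 187 183 169 164 175 198 215 217]
 [157 165 164 159 161 155 158 166 182 200 214 217 216 217]
 [119 175 201 186 199 202 207 213 217 217 215 217 216 216]
 [106 162 216 214 218 216 218 216 215 216 215 217 217 215]
 [104 148 194 202 217 216 217 217 216 218 217 216 217 205]
 [104 101  99 149 216 216 217 218 215 217 213 205 185 140]
 [102  92  68 137 214 213 213 213 203 187 174 165 163 129]
 [126 113  96 119 169 158 144 136 118 117 166 200 209 177]
 [197 191 179 159 146 129 117 103 101 120 187 216 218 191]
 [212 214 212 210 206 202 192 158 117 110 158 195 196 158]]
[[245 244 244 245 244 244 244 244 243 230 229 229 229 229]
 [244 245 245 244 245 245 233 233 230 229 229 230 230 229]
 [232 234 234 230 231 230 231 230 229 229 230 230 230 229]
 [227 232 235 230 231 230 230 231 231 230 231 231 231 229]
 [222 229 235 234 230 230 230 230 231 231 231 230 231 231]
 [218 222 245 246 231 231 230 231 231 232 232 231 231 235]
 [216 219 243 244 230 231 231 232 231 230 231 232 231 232]
 [163 163 165 237 232 232 232 235 234 234 232 229 231 230]
 [162 163 163 162 162 163 163 233 233 232 231 231 229 231]
 [163 162 162 163 163 162 163 165 165 233 233 232 230 231]]
```

View pics/w7c.png

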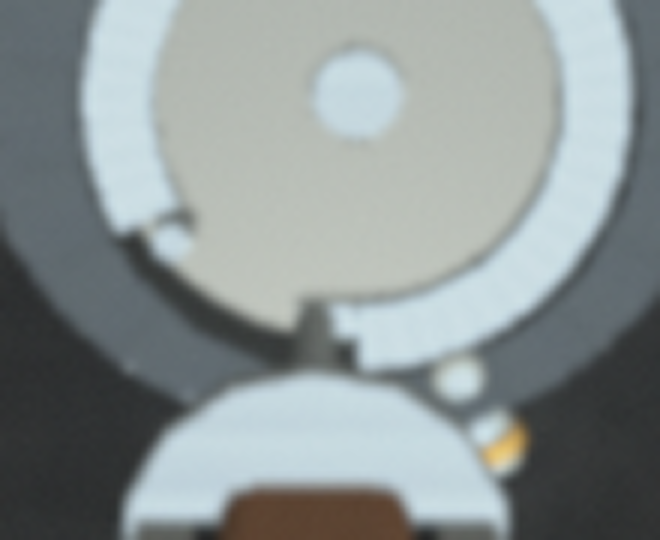

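The ring's free end rides on the hook at crop (340–360, 320) and is about 4 mm up. The ball at (458,378) is still ahead of it. Continuing gently.

Emit:
apply_moves:
  rows: [0,0,-0.001,0,0,0,0,0,-0.002,0,0,0,0,0,-0.002,0,0,0]

```text
t: 13.05
tool_pos: [0.5394, 0.2996, 0.1896]
tool_rot: [3.091, -0.558, -0.002]
contact_force: [-0.2, 1.0, -1.2]
opening: 0.0164
grip_force: 49.3
```

Emit:
apply_moves:
  rows: [0,0,-0.001,0,0,0,0,0,-0.002,0,0,0,0,0,-0.002,0,0,0]

```text
t: 13.35
tool_pos: [0.5396, 0.2996, 0.191]
tool_rot: [3.091, -0.558, -0.001]
contact_force: [0.8, 0.1, -0.6]
opening: 0.0163
grip_force: 49.4
```

Emit:
apply_moves:
  rows: [0,0,-0.001,0,0,0,0,0,-0.002,0,0,0,0,0,-0.002,0,0,0]

```text
t: 13.65
tool_pos: [0.5394, 0.2995, 0.1918]
tool_rot: [3.091, -0.558, -0.002]
contact_force: [-0.6, 0.0, -1.1]
opening: 0.0163
grip_force: 49.4
```

```bash
cat > ringz.py <<'E'
from h import *
import pickle,sys
t=sys.argv[1];o=ctrl.get_obs();im,d=ctrl.get_image("wrist");cv2.imwrite(f"pics/{t}.png",im)
pickle.dump(o,open(f"pics/{t}.pkl","wb"));print(o["t"],where(o),o["contact_force"].round(2))
A=Ro.from_rotvec(o["tool_rot"]).as_matrix();T=cm("wrist")["tool_from_camera"];ax=A@T[:3,2]
hsv=cv2.cvtColor(im,cv2.COLOR_BGR2HSV)
R=[]
for v in range(100,260):
    for u in range(230,420):
        if hsv[v,u,2]>205 and hsv[v,u,1]<50 and d[v,u]>.18:
            c,r=ray("wrist",(u,v),o);P=c+r*d[v,u]/(r@ax);q=P[:2]-C;R.append((q@EX*1e3,q@EY*1e3,P[2]*1e3))
R=np.array(R);a=np.degrees(np.arctan2(R[:,1],R[:,0]))%360;rr=np.hypot(R[:,0],R[:,1])
for k in range(0,360,15):
    m=(a>=k)&(a<k+15)&(rr>24)&(rr<33.5)&(R[:,2]>29)
    if m.sum()>5:print(k,m.sum(),np.median(R[m,2]).round(1),end=" | ")
m=(abs(R[:,1]+4)<4)&(R[:,0]<-25)&(R[:,0]>-33);print("\nend",m.sum(),np.percentile(R[m,2],[20,50,80]).round(1),"min y",R[m,1].max())
E
python3 ringz.py w8
```

```text
13.65 [-27.45   6.19 191.82] [-0.6   0.03 -1.12]
0 55 31.7 | 15 55 31.5 | 30 56 31.8 | 45 95 32.2 | 60 103 33.0 | 75 99 34.2 | 90 107 35.8 | 105 79 36.9 | 120 15 34.4 | 165 25 40.5 | 180 92 42.4 | 195 104 42.5 | 210 98 42.2 | 225 98 41.6 | 240 101 40.7 | 255 103 39.5 | 270 102 38.3 | 285 109 36.7 | 300 110 35.3 | 315 114 34.0 | 330 112 32.8 | 345 90 32.2 | 
end 85 [41.9 42.5 43.1] min y -0.0020728090859515463
```

Emit:
apply_moves:
  rows: [0,0,-0.001,0,0,0,0,0,-0.002,0,0,0,0,0,-0.003,0,0,0,0,0,-0.003,0,0,0]

```text
t: 14.1
tool_pos: [0.5394, 0.2995, 0.1936]
tool_rot: [3.091, -0.558, -0.002]
contact_force: [-0.6, -0.9, -0.5]
opening: 0.0164
grip_force: 49.4
```

Emit:
apply_moves:
  rows: [0,0,0.002,0,0,0,0,0,0.004,0,0,0,0,0,0.006,0,0,0,0,0,0.008,0,0,0,0,0,0.009,0,0,0,0,0,0.009,0,0,0]

```text
t: 14.7
tool_pos: [0.5392, 0.2994, 0.1878]
tool_rot: [3.091, -0.558, -0.003]
contact_force: [-0.2, -0.8, -1.0]
opening: 0.0163
grip_force: 49.4
```

```bash
python3 ringz.py w9
```

```text
14.7 [-27.6    6.09 187.83] [-0.2  -0.84 -0.98]
0 58 31.6 | 15 57 31.4 | 30 57 31.5 | 45 97 32.1 | 60 107 32.9 | 75 109 34.2 | 90 104 35.5 | 105 84 36.8 | 120 17 34.7 | 165 17 33.7 | 180 100 41.9 | 195 108 41.9 | 210 98 41.8 | 225 100 41.2 | 240 102 40.3 | 255 103 39.3 | 270 105 38.0 | 285 115 36.5 | 300 112 35.1 | 315 120 33.9 | 330 118 32.9 | 345 90 32.1 | 
end 90 [41.2 41.9 42.4] min y -0.031697312735223804
```

The ring end stays up, still about 9 mm high with the hook lowered 5 mm clear. Withdrawing.

Emit:
apply_moves:
  rows: [0.001,-0.004,0,0,0,0,0.002,-0.008,0,0,0,0,0.002,-0.012,0,0,0,0,0.002,-0.0165,0,0,0,0,0.002,-0.0165,0,0,0,0,0.002,-0.0165,0,0,0,0]

```text
t: 15.35
tool_pos: [0.5439, 0.3084, 0.188]
tool_rot: [3.091, -0.558, -0.003]
contact_force: [0.5, 0.2, -2.1]
opening: 0.0167
grip_force: 49.4
```

Emit:
apply_moves:
  rows: [0,0,-0.02,0,0,0,0,0,-0.05,0,0,0,0,0,-0.1,0,0,0,0,0,-0.175,0,0,0,0,0,-0.175,0,0,0,0,0,-0.175,0,0,0]

```text
t: 15.95
tool_pos: [0.5448, 0.3086, 0.2961]
tool_rot: [-3.09, 0.558, -0.004]
contact_force: [0.7, -0.1, -2.0]
opening: 0.0167
grip_force: 49.5
```

```bash
python3 ringz.py w10;python3 - <<'E'
from h import *
o=ctrl.get_obs();print(o["tool_pos"]);go((.5204,.0782,.293),6.34)
E
```

```text
15.95 [-25.59  16.67 296.09] [ 0.67 -0.05 -1.98]
0 33 31.7 | 15 33 31.6 | 30 30 31.8 | 45 53 32.2 | 60 53 33.1 | 75 51 33.9 | 90 54 35.5 | 105 45 36.7 | 120 11 34.6 | 150 48 142.0 | 165 14 42.1 | 180 46 41.9 | 195 54 41.8 | 210 48 41.6 | 225 48 41.0 | 240 49 40.1 | 255 48 39.1 | 270 55 37.9 | 285 53 36.7 | 300 57 35.1 | 315 58 33.9 | 330 58 32.6 | 345 48 32.1 | 
end 45 [41.2 41.9 42.6] min y -0.9823583551071408
[0.54401898 0.3083133  0.29363057]
row [0.0973, 0.3731, 0.0012, 0.0003, 0.0006, -0.298] yaw -20.48
```

Emit:
apply_moves:
  rows: [0.097,0.373,0,0,0,-0.298,0.097,0.373,0,0,0,-0.298,0.097,0.373,0,0,0,-0.298,0.097,0.373,0,0,0,-0.298,0.097,0.373,0,0,0,-0.298,0.097,0.373,0,0,0,-0.298,0.097,0.373,0,0,0,-0.298,0.097,0.373,0,0,0,-0.298]

```text
t: 16.8
tool_pos: [0.5199, 0.079, 0.2921]
tool_rot: [-3.137, -0.175, 0.006]
contact_force: [0.5, 0.6, -0.9]
opening: 0.0167
grip_force: 49.8
```

```bash
python3 - <<'E'
from h import *
o=ctrl.get_obs();print(o["tool_pos"],o["tool_rot"],o["contact_force"]);go((.5204,.0782,.2),6.34);go((.5204,.0782,.173),6.34)
E
```

```text
[0.51994356 0.07898466 0.29206855] [-3.13670684 -0.17498398  0.00583792] [ 0.51256946  0.59614264 -0.8504401 ]
row [0.0012, 0.0014, 0.1534, -0.0001, 0.0024, 0.0005] yaw 6.39
row [0.0013, 0.0014, 0.1984, -0.0001, 0.0024, 0.0005] yaw 6.39
```

Emit:
apply_moves:
  rows: [0.001,0.001,0.03,0,0,0,0.001,0.001,0.06,0,0,0,0.001,0.001,0.08,0,0,0,0.001,0.001,0.09,0,0,0,0.001,0.001,0.1,0,0,0,0.001,0.001,0.1,0,0,0]

```text
t: 17.4
tool_pos: [0.5207, 0.0781, 0.2326]
tool_rot: [3.136, 0.175, -0.004]
contact_force: [0.4, -0.6, -0.8]
opening: 0.0166
grip_force: 49.8
```

Emit:
apply_moves:
  rows: [0,0,0.02,0,0,0,0,0,0.04,0,0,0,0,0,0.06,0,0,0,0,0,0.08,0,0,0,0,0,0.09,0,0,0,0,0,0.093,0,0,0,0,0,0.093,0,0,0]

```text
t: 18.1
tool_pos: [0.5207, 0.0777, 0.1771]
tool_rot: [3.136, 0.174, -0.003]
contact_force: [-0.2, 0.3, -0.6]
opening: 0.0162
grip_force: 49.8
```

Emit:
apply_moves:
  rows: [0,0,0.002,0,0,0,0,0,0.004,0,0,0,0,0,0.006,0,0,0,0,0,0.0065,0,0,0,0,0,0.0065,0,0,0]

```text
t: 18.6
tool_pos: [0.5208, 0.0778, 0.1735]
tool_rot: [3.136, 0.174, -0.003]
contact_force: [-0.3, 0.1, -0.9]
opening: 0.0166
grip_force: 49.8
```

Emit:
apply_moves:
  rows: [0,0,0.001,0,0,0,0,0,0.002,0,0,0,0,0,0.0025,0,0,0,0,0,0.0025,0,0,0]

```text
t: 19.0
tool_pos: [0.5209, 0.0777, 0.1725]
tool_rot: [3.136, 0.174, -0.002]
contact_force: [-2.4, 0.5, 2.4]
opening: 0.0159
grip_force: 50.2
```

Seated: contact 2.4 N at the original height. Release and retreat upwards.

Emit:
apply_moves:
  rows: [0,0,0,0,0,0,0,0,0,0,0,0,0,0,0,0,0,0,0,0,0,0,0,0,0,0,0,0,0,0,0,0,0,0,0,0,0,0,0,0,0,0,0,0,0,0,0,0]
  grip: 1

```text
t: 19.8
tool_pos: [0.5208, 0.0778, 0.172]
tool_rot: [3.136, 0.174, -0.003]
contact_force: [-0.3, 0.7, 0.2]
opening: 0.0852
grip_force: 0.0
```

Emit:
apply_moves:
  rows: [0,0,-0.04,0,0,0,0,0,-0.1,0,0,0,0,0,-0.2,0,0,0,0,0,-0.2,0,0,0,0,0,-0.2,0,0,0,0,0,-0.2,0,0,0]

```text
t: 20.4
tool_pos: [0.5205, 0.0778, 0.2908]
tool_rot: [3.136, 0.174, -0.005]
contact_force: [0.3, -0.1, 0.4]
opening: 0.0855
grip_force: 0.0
```

```bash
python3 ringz.py w11; python3 - <<'E'
from h import *
im,d=ctrl.get_image("scene");P=cloud("scene",d)
m=(abs(P[...,0]-.52)<.03)&(abs(P[...,1]-.078)<.03)&(P[...,2]>.1)&(P[...,2]<.17);q=P[m]
print(q.min(0),q.max(0),q.mean(0))
for a,b in((.1,.12),(.12,.145)):
    k=q[(q[:,2]>a)&(q[:,2]<b)];print(k.mean(0).round(4))
E
```

```text
20.4 [  32.49 -208.03  290.77] [ 0.28 -0.09  0.39]
[0.51101767 0.06939663 0.10032739] [0.52912648 0.08671068 0.15218433] [0.51820238 0.0749331  0.12900844]
[0.518  0.0742 0.1096]
[0.5178 0.0741 0.1334]Traceback (most recent call last):
  File "ringz.py", line 16, in <module>
    m=(abs(R[:,1]+4)<4)&(R[:,0]<-25)&(R[:,0]>-33);print("\nend",m.sum(),np.percentile(R[m,2],[20,50,80]).round(1),"min y",R[m,1].max())
                                                                        ~~~~~~~~~~~~~^^^^^^^^^^^^^^^^^^^
    return _quantile_unchecked(
        a, q, axis, out, overwrite_input, method, keepdims, weights)
    return _ureduce(a,
                    func=_quantile_ureduce_func,
    ...<5 lines>...
                    overwrite_input=overwrite_input,
                    method=method)
    r = func(a, **kwargs)
    result = _quantile(arr,
                       quantiles=q,
    ...<2 lines>...
                       out=out,
                       weights=wgt)
    slices_having_nans = np.isnan(arr[-1, ...])
                                  ~~~^^^^^^^^^
IndexError: index -1 is out of bounds for axis 0 with size 0
```

The pick stands upright, with its top at 0.152 m as at the start, and the ring was seen up after the pick came out of the bore. Handing in.

```bash
python3 -c "
from station import ctrl
print(ctrl.finish_job())"
```

```text
the job is handed in; nothing more can be done
None
```

I lifted the ring's free end past the spring plunger; it stayed about 9 mm above its seat after the pick was withdrawn. The pick is back upright in its stand, and I handed the job in at about 20 s of the 48 s allowed; the hand-in call gave no verdict.

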